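Third hand at the jeweller's clamping fixture

TASK

First lift the loose black protective cap off the stud of the clamping fixture and set it, mouth down, into the shallow wooden cup, letting go of it. Then lay the aluminium mould half flat on the fixture's base plate and press one of its short ends squarely against the middle of the sprung fence bar with a steady push of about 7 N, which pushes the bar back about 8 mm, half of its travel (never ram it to its end stop), and finish while still holding it pressed like that so that I can fasten the clamp. Leave the mallet, the strap and the jar alone.

Things in the scene. Friction and masses are not known exactly. Their poses are not given: they have to be found in the camera images.
- fixture: Clamping fixture fixed to the bench: pale plywood base plate 200 (x) by 180 (y) by 12 mm thick. Origin at the centre of its underside, on the bench; z up, +x is the pressing direction, towards the fence bar. Behind the bar a rigid dark backstop, 130 mm wide, 34 mm tall above the plate, spans x = 72 to 95 mm.
- stud (a point): Foot of the threaded steel stud, on the base plate top at (-20, +60, 12) mm in the fixture frame; the stud is 12 mm in diameter and 32 mm tall. The cap starts over it
- fence: Sprung aluminium fence bar 80 (y) by 14 (x) by 26 mm tall, 1 mm above the plate, axes as the fixture's. Origin: middle of the lower edge of its front face (facing -x), at rest at (40, -25, 13) mm in the fixture frame. Slides only along the fixture's +x; an unpreloaded spring pushes back 0.9 N per mm; hard end stop at 16 mm.
- cap: Loose black plastic protective cap with fine ribs: round, 32 mm outside diameter, 44 mm tall, closed at the top, with a bore 18 mm wide and 36 mm deep, open at the bottom. 30 g. Origin at the centre of its lower rim, z up through the top. It starts over the stud, its rim on the base plate (12 mm above the bench).
- holder: Shallow round light-wood cup fixed to the bench, the holder for the cap: 54 mm outside diameter, 44 mm inside diameter, 14 mm tall, its inner floor 6 mm above the bench. Origin at the centre of its underside.
- block: Aluminium mould half: a block 56 mm long (its x) by 38 mm wide (its y) by 28 mm tall, with a small round cavity and a channel marked on top; about 0.13 to 0.21 kg. Either short end may go against the fence. Origin at the centre of its underside, z up. It starts loose on the bench, flat.
- strap: Bystander: flat steel clamp strap 75 by 26 by 6 mm with a hole, lying on the bench. Origin at the centre of its underside.
- mallet: Bystander: small wooden mallet lying on the bench, handle 170 mm long and 18 mm thick along its x, head 40 mm in diameter and 75 mm wide at its +x end. Origin on the bench under the middle of the handle.
- jar: Bystander: closed amber glass jar, 52 mm in diameter, 60 mm tall, standing on the bench. Origin at the centre of its underside.
Mind the look-alikes: they are no part of the job. What is meant by the holder is not yellow, and is the larger of those in its own colour.

How it is judged:
By the outcome, as a careful person would: the job done as asked, in the order asked, and still so for the second after the job is handed in, while the arm keeps its last pose, push and grip.
It also fails if it takes over 64 s, if anything falls off the work surface, if the arm or the gripper's body presses on something with over 40 N, if the wrist force passes 120 N, or if a joint passes its speed limit or range.

ROBOT

A 7-joint arm with a two-finger parallel gripper is mounted at the origin on the work surface. World frame = base frame: x ahead of the robot, y to its left, z up, the work surface at z = 0. Lengths are in m, angles in rad, forces in N, time in s.
With the tool pointing down it reaches from about 0.4 to 0.875 m from the base axis. Payload 19.3 kg.
Tool frame: the origin (TCP) lies midway between the tips of the shut fingers; the grasp point (between the pads) lies arm.pinch_z behind it (arm.pinch_z is the distance from the TCP to the grasp point, in m); z points along the fingers, y is the line along which they close (so a half turn about z gives the same grasp; the last joint's range is limited). The gripper opens to 85 mm and grips with 20 to 120 N. Pads are 22 mm wide; open, the fingers measure 114 mm over their backs; the gripper's body (76 mm by 85 mm) begins 54 mm behind the grasp point. The pads swing forward as they close: fully open they stand 13 mm farther back than shut.
Start: joints at [1.077, 0.521, -0.036, 1.599, 0.021, 1.021, -0.113], TCP at [0.257, -0.57, 0.231] pointing down, gripper open.
Joint ranges: [-2.91, 2.91], [-0.3, 2.13], [-1.5, 1.42], [0.17, 2.43], [-1.26, 4.41], [0.16, 1.93], [-2.52, 2.52]. Speed limits (rad/s): [1.89, 1.89, 2.39, 2.39, 3.01, 3.01, 3.01].

INTERFACE

Orientations are given as a rotation vector (axis times angle).
In Python, from rig import arm gives the robot as it stands.
- The arm moves only by the tool arm_command, never from a script. Its argument "rows" is one flat list of numbers, 6 for each row, row after row: the shift along the tool's x, y, z as a fraction of full scale, then the turn, a rotation vector about the tool's x, y, z as a fraction of full scale. In form: [dx, dy, dz, ax, ay, az, dx, dy, dz, ax, ay, az, ...]. A call has exactly 8 rows; each row shifts and turns the commanded pose from where the row before left it, along the tool's axes as they then stand; what a row does not reach is not made up. Full scale, the value 1, is 2 cm for a shift and 0.1 rad for a turn. A row lasts 1/10 s, in which the tool goes at most 50 mm and 8.59 degrees, less where a joint would pass 70% of its speed; a pose out of reach is approached as far as the arm can. A call with a number of a shift or a turn outside -1 to 1 is refused whole. A call with a gripper value outside its range is refused whole. "jaw" is the opening, from -1 (shut) to 1 (fully open), set as the call begins (left out, the last holds). The fingers move at their own pace and stop on an object; the grip force is fixed at half the most. Time passes only in rows, so rows that do not move let the fingers close, or fill a call up. It gives the time, the measured TCP pose, the force, the opening and the grip force at its end, in the units of the state.
- arm.get_obs(): the state, without advancing time (a new reading comes with each control period).
- arm.capture(name): name is "side" or "top" or "wrist"; returns the picture (420x560x3 uint8, blue, green, red); there is no depth.
- arm.get_calibration(name): a dict with "fx", "fy", "cx", "cy" (pixels), "dist_coeffs" ([k1, k2, p1, p2, k3] as OpenCV has them; the pictures are not rectified), "pose" (4x4, takes a point from camera to world coordinates). Camera axes: x right, y down, z forward; pixel columns grow to the right and rows downward; lengths in m; the calibration is good to about 2 mm. A picture is of the moment at which its call begins: read the wrist's pose just before it. get_calibration takes no time and is no camera call; for the wrist camera it gives the pose at the moment of the call.
- arm.finish_job(): hands the job in; it is judged then, once.
Trained networks look in the newest picture that a camera, given by its name, has taken for a name from the list of things; names that differ only in an ending like _2 or _b are one class to them, and where a whole thing is asked for, a point or a joint stands for the part that bears it (a point fixed in the world has none). Each returns a list of dicts, best first, with "p" (0 to 1); they miss things now and then, are a little off and sometimes report something else, mostly with a low value. They report only what shows in the picture. A call takes as long as a camera call. They do not tell look-alikes from the thing itself.
- arm.look_for(camera, thing): "location" ([x, y, z] in m, in world coordinates, good to about 4 mm: the middle of the surface that is visible of it).
The state is a dict: "clock": time; "joint_positions": joint angles; "qvel": joint speeds; "joint_efforts": joint torques, N m; "eef_pos": TCP position; "eef_rot": TCP orientation; "wrist_force": force on the tool from outside, world axes, zero at the start; "moment": the same for the moment, N m; "grip_width": finger opening in m; "grasp_force": force on a finger pad.
Only numpy, scipy, OpenCV 4.12 (cv2) and the standard library are available. Lean on these libraries where they do the work, as an engineer would, in place of code of your own. Each camera call takes 0.05 s, during which the arm holds its last target. There are 200 camera calls.

## Working session

There is one attempt and no reset: what is moved stays moved. The work goes in short steps, Python scripts to look and compute and a tool call to move; the robot and the scene stay as the last step left them, time stands still between calls to the robot, and variables do not carry over. Pictures are saved under pics/ and viewed, at most 13 in all, crops included, and the job is handed in when it is done.

Besides the shell and the picture viewer there is one more tool, called after "Emit:" as name(argument=value, ...) on one line, values as JSON. arm_command: Moves the arm, as the interface text tells. Its arguments: {"type":"object","properties":{"rows":{"type":"array"},"jaw":{"type":"number"}},"required":["rows"]}

```bash
mkdir -p pics; ls; cat > h.py <<'E'
import numpy as np, cv2
from rig import arm
def cal(n):
    c=arm.get_calibration(n); K=np.array([[c['fx'],0,c['cx']],[0,c['fy'],c['cy']],[0,0,1]]); return K,np.array(c['dist_coeffs']),np.array(c['pose'])
def ray(c,px,z):
    K,d,T=c; u=cv2.undistortPoints(np.array([[px]],float),K,d)[0,0]
    v=T[:3,:3]@[u[0],u[1],1]; return T[:3,3]+v*(z-T[2,3])/v[2]
def proj(c,P):
    K,d,T=c; R=T[:3,:3].T; P=np.atleast_2d(np.array(P,float))
    return cv2.projectPoints(P,cv2.Rodrigues(R)[0],-R@T[:3,3],K,d)[0][:,0]
E
python3 - <<'E'
from h import *
o=arm.get_obs(); print({k:np.round(v,3).tolist() for k,v in o.items()}, arm.pinch_z)
for n in ['top','side']:
    im=arm.capture(n); cv2.imwrite(f'pics/{n}0.png',im); c=cal(n)
    print(n,c[2].round(3).tolist(),c[0][0,0])
    for t in ['fixture','fence','cap','holder','block','strap','mallet','jar']:
        for r in arm.look_for(n,t): print(n,t,round(r['p'],2),np.round(r['location'],3),proj(c,r['location']).round(0)[0])
print(arm.get_obs()['clock'])
E
```

```text
pics
{'clock': 0.0, 'joint_positions': [1.077, 0.522, -0.036, 1.6, 0.021, 1.021, -0.113], 'qvel': [0.002, 0.0, -0.001, 0.001, 0.0, 0.001, -0.001], 'joint_efforts': [0.001, -92.711, 1.98, -36.993, 0.018, 0.008, -0.0], 'eef_pos': [0.257, -0.569, 0.231], 'eef_rot': [-3.07, -0.661, 0.0], 'wrist_force': [-1.468, 0.5, -0.211], 'moment': [0.018, -0.016, -0.013], 'grasp_force': 0.0, 'grip_width': 0.085} 0.0187
top [[0.1, -0.967, 0.233, 0.23], [-0.995, -0.099, 0.018, 0.033], [0.005, -0.234, -0.972, 1.261], [0.0, 0.0, 0.0, 1.0]] 545.3771874231826
top fixture 0.58 [0.531 0.066 0.01 ] [281. 211.]
top fence 0.81 [0.571 0.028 0.042] [300. 193.]
top cap 0.63 [0.537 0.132 0.056] [253. 201.]
top holder 0.97 [ 0.567 -0.246  0.005] [414. 210.]
top holder 0.71 [ 0.678 -0.225  0.009] [408. 164.]
top holder 0.64 [ 0.549 -0.333  0.003] [450. 221.]
top block 0.81 [ 0.407 -0.252  0.024] [415. 276.]
top strap 0.72 [0.382 0.377 0.005] [141. 261.]
top mallet 0.8 [0.716 0.386 0.028] [158. 122.]
top jar 0.96 [0.47  0.388 0.058] [137. 218.]
side [[-0.946, -0.257, 0.197, 0.299], [-0.324, 0.728, -0.605, 0.659], [0.012, -0.636, -0.772, 0.832], [0.0, 0.0, 0.0, 1.0]] 461.12834269249794
side fixture 0.97 [0.536 0.073 0.008] [263. 218.]
side fence 0.91 [0.57  0.038 0.037] [254. 195.]
side cap 0.7 [0.536 0.139 0.052] [251. 229.]
side holder 0.79 [ 0.57  -0.244  0.006] [292. 127.]
side holder 0.76 [ 0.678 -0.224  0.005] [252. 123.]
side holder 0.44 [ 0.545 -0.331 -0.001] [310. 111.]
side block 0.86 [ 0.412 -0.248  0.024] [351. 134.]
side mallet 0.66 [0.716 0.388 0.021] [115. 314.]
side jar 0.7 [0.466 0.397 0.059] [234. 353.]
0.9
```

```bash
python3 - <<'E'
import cv2
im=cv2.imread('pics/top0.png'); cv2.imwrite('pics/top0c.png',cv2.resize(im[100:310,210:490],(800,600),interpolation=cv2.INTER_CUBIC))
E
```

```text
(no output)
```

View pics/top0.png

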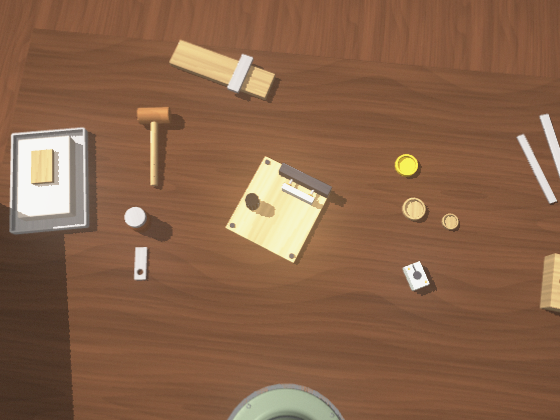

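View pics/top0c.png

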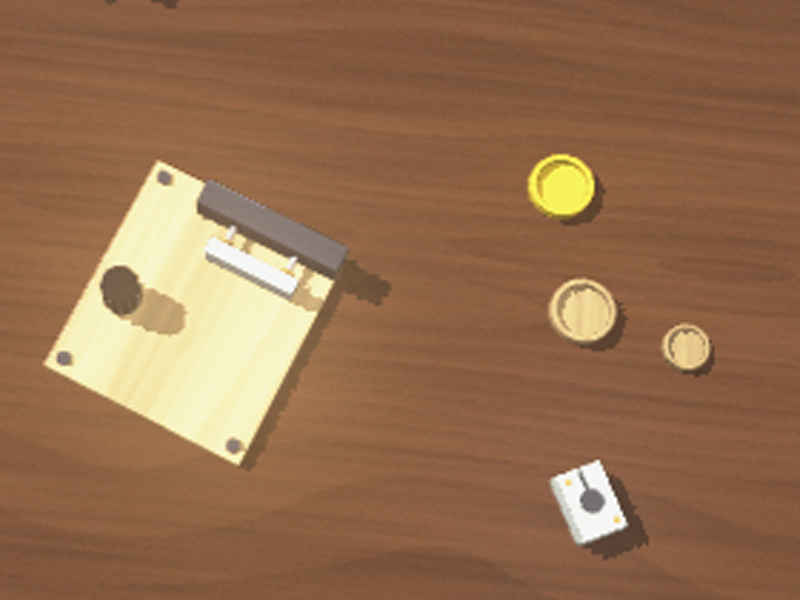

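The large wooden cup at (414,210) is the holder. The look-alikes are the yellow cup at (407,165) and the small wooden cup at (451,222). The cap is at (253,201), on the left of the fixture. The block is at (416,276). The fence and dark backstop face up and to the right.

```bash
cat >> h.py <<'E'
def tool():
    o=arm.get_obs(); R=cv2.Rodrigues(np.array(o['eef_rot'],float))[0]; return o,np.array(o['eef_pos']),R
def go(P,yaw=None):
    "print shift in full-scale units along tool axes (before turning), and turn"
    o,p,R=tool(); s=R.T@(np.array(P)-p)/0.02; y0=np.arctan2(R[1,0],R[0,0])
    print('t %.2f pos'%o['clock'],p.round(4),'yaw %.1f'%np.degrees(y0),'tilt',R[:,2].round(3),'shift',s.round(2), '' if yaw is None else 'az total %.2f'%(-(np.radians(yaw)-y0)/0.1))
E
python3 - <<'E'
from h import *
c=cal('top')
f=lambda a,z: ray(c,(210+(a[0]+.5)/2.857-.5,100+(a[1]+.5)/2.857-.5),z)
A,B,D=[f(a,.012) for a in [(45,365),(158,160),(242,466)]]
print(A,B,D,np.linalg.norm(B-A),np.linalg.norm(D-A))
y1=np.degrees(np.arctan2(*(B-A)[1::-1]));y2=np.degrees(np.arctan2(*(D-A)[1::-1]))+90;print(y1,y2)
y=np.radians((y1+y2)/2);R=np.array([[np.cos(y),-np.sin(y)],[np.sin(y),np.cos(y)]])
o=np.mean([P[:2]-R@l for P,l in [(A,(-.1,.09)),(B,(.1,.09)),(D,(-.1,-.09))]],0)
print('fix',o,'stud',o+R@[-.02,.06],'fence',o+R@[.04,-.025])
b=[f(a,.028) for a in [(553,481),(600,461),(628,527),(581,545)]]
print(np.mean(b,0),[np.linalg.norm(b[i]-b[i-1]) for i in range(4)],np.degrees(np.arctan2(*(b[1]-b[2])[1::-1])),np.degrees(np.arctan2(*(b[0]-b[3])[1::-1])))
go([.537,.135,.14])
E
```

```text
[0.47788687 0.19230976 0.012     ] [0.66315533 0.11956896 0.012     ] [0.41138872 0.02391447 0.012     ] 0.19903674652628467 0.1810496611823715
-21.43615380157004 -21.548724235044418
fix [0.53750115 0.07180447] stud [0.54087454 0.13495999] fence [0.56556033 0.03388768]
[ 0.40742286 -0.25329973  0.028     ] [np.float64(0.0540825144408652), np.float64(0.04148298585352656), np.float64(0.05569646270937575), np.float64(0.04040355923387866)] 25.689961893513896 26.783009162735897
t 0.90 pos [ 0.257  -0.5697  0.2313] yaw 24.3 tilt [ 0.  0. -1.] shift [ 27.25 -26.36   4.57]
```

Emit:
arm_command(rows=[1, -1, 0, 0, 0, 0, 1, -1, 0, 0, 0, 0, 1, -1, 0, 0, 0, 0, 1, -1, 0, 0, 0, 0, 1, -1, 0, 0, 0, 0, 1, -1, 0, 0, 0, 0, 1, -1, 0, 0, 0, 0, 1, -1, 0, 0, 0, 0], jaw=1)

```text
clock: 1.7
eef_pos: [0.3373, -0.357, 0.2314]
eef_rot: [3.071, 0.66, 0.0]
wrist_force: [-0.5, -0.1, -0.6]
grip_width: 0.0855
grasp_force: 0.0
```

Emit:
arm_command(rows=[1, -1, 0, 0, 0, 0, 1, -1, 0, 0, 0, 0, 1, -1, 0, 0, 0, 0, 1, -1, 0, 0, 0, 0, 1, -1, 0, 0, 0, 0, 1, -1, 0, 0, 0, 0, 1, -1, 0, 0, 0, 0, 1, -1, 0, 0, 0, 0])

```text
clock: 2.5
eef_pos: [0.4175, -0.1454, 0.2315]
eef_rot: [3.071, 0.66, 0.001]
wrist_force: [0.4, 0.4, 0.3]
grip_width: 0.0855
grasp_force: 0.0
```

Emit:
arm_command(rows=[1, -1, 0, 0, 0, 0, 1, -1, 0, 0, 0, 0, 1, -1, 0, 0, 0, 0, 1, -1, 0, 0, 0, 0, 1, -1, 0.2, 0, 0, 0, 1, -1, 0.2, 0, 0, 0, 1, -1, 0.2, 0, 0, 0, 1, -1, 0.2, 0, 0, 0])

```text
clock: 3.3
eef_pos: [0.4975, 0.0663, 0.2153]
eef_rot: [3.071, 0.66, 0.0]
wrist_force: [0.5, -0.8, -0.2]
grip_width: 0.0855
grasp_force: 0.0
```

```bash
python3 - <<'E'
from h import *
c=cal('wrist'); im=arm.capture('wrist'); cv2.imwrite('pics/w1.png',im)
for t in ['cap','fence']:
    for r in arm.look_for('wrist',t): print(t,round(r['p'],2),np.round(r['location'],4),proj(c,r['location']).round(0)[0])
go([.539,.136,.10])
E
```

```text
cap 0.91 [0.5401 0.1314 0.0532] [228. 117.]
fence 0.72 [0.5739 0.0349 0.0373] [343. 127.]
t 3.45 pos [0.4972 0.0667 0.215 ] yaw 24.4 tilt [-0.     0.001 -1.   ] shift [ 3.34 -2.29  5.75]
```

View pics/w1.png

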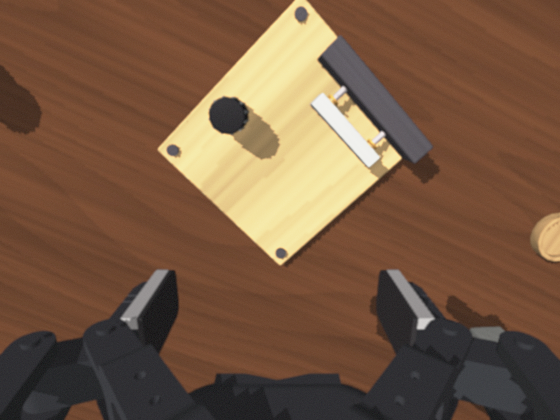

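The wrist view shows the cap top at (228,114), fixture corners at (159,151) and (280,265), the front face of the fence running from (312,102) to (374,167), and a wooden cup at the right edge.

```bash
python3 - <<'E'
from h import *
c=cal('wrist')
print('cap top',ray(c,(228,113),.056))
A,D,E=[ray(c,a,.012) for a in [(158.5,151),(280,265),(401,159)]]
print(A,D,E,np.linalg.norm(D-A),np.degrees(np.arctan2(*(D-A)[1::-1]))+90)
y=np.radians(-21.5);R=np.array([[np.cos(y),-np.sin(y)],[np.sin(y),np.cos(y)]])
o=np.mean([P[:2]-R@l for P,l in [(A,(-.1,.09)),(D,(-.1,-.09)),(E,(.1,-.09))]],0)
print('fix',o,'stud',o+R@[-.02,.06],'fence',o+R@[.04,-.025])
go([.540,.135,.022])
E
```

```text
cap top [0.5428778  0.13305598 0.056     ]
[0.47688615 0.188152   0.012     ] [0.41310659 0.02481597 0.012     ] [ 0.57068159 -0.03774853  0.012     ] 0.17534676984849423 -21.32968218323731
fix [0.5289004 0.0741023] stud [0.53228212 0.13725738] fence [0.55695457 0.03618181]
t 3.45 pos [0.4972 0.0667 0.215 ] yaw 24.4 tilt [-0.     0.001 -1.   ] shift [ 3.36 -2.22  9.65]
```

Emit:
arm_command(rows=[0.85, -0.55, 0.65, 0, 0, 0, 0.85, -0.55, 1, 0, 0, 0, 0.85, -0.55, 1, 0, 0, 0, 0.8, -0.55, 1, 0, 0, 0, 0, 0, 1, 0, 0, 0, 0, 0, 1, 0, 0, 0, 0, 0, 1, 0, 0, 0, 0, 0, 1, 0, 0, 0])

```text
clock: 4.25
eef_pos: [0.5402, 0.1316, 0.0617]
eef_rot: [3.071, 0.659, 0.0]
wrist_force: [0.3, -0.0, -0.3]
grip_width: 0.0855
grasp_force: 0.0
```

```bash
python3 - <<'E'
from h import *
c=cal('wrist'); im=arm.capture('wrist'); cv2.imwrite('pics/w2.png',im)
for r in arm.look_for('wrist','cap'): print(round(r['p'],2),np.round(r['location'],4),proj(c,r['location']).round(0)[0])
go([.540,.1345,.022])
E
```

```text
0.86 [0.5449 0.1359 0.0546] [273. 257.]
t 4.35 pos [0.5389 0.1315 0.0605] yaw 24.2 tilt [-0.003 -0.001 -1.   ] shift [ 0.12 -0.12  1.92]
```

View pics/w2.png

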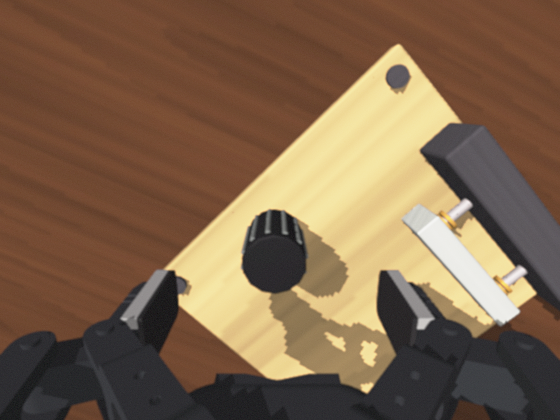

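The cap stands between the fingers, with the centre of its top at about (274,262).

```bash
python3 - <<'E'
from h import *
c=cal('wrist'); P=ray(c,(274,262),.056); print(P, c[2][:3,3]); go([P[0],P[1],.022])
E
```

```text
[0.54241623 0.1346787  0.056     ] [0.60670274 0.16226755 0.2012777 ]
t 4.35 pos [0.5389 0.1315 0.0605] yaw 24.2 tilt [-0.003 -0.001 -1.   ] shift [ 0.23 -0.08  1.92]
```

Emit:
arm_command(rows=[0.2, -0.1, 0.65, 0, 0, 0, 0, 0, 0.65, 0, 0, 0, 0, 0, 0.6, 0, 0, 0, 0, 0, 0, 0, 0, 0, 0, 0, 0, 0, 0, 0, 0, 0, 0, 0, 0, 0, 0, 0, 0, 0, 0, 0, 0, 0, 0, 0, 0, 0])

```text
clock: 5.15
eef_pos: [0.5432, 0.1364, 0.0247]
eef_rot: [-3.071, -0.661, -0.001]
wrist_force: [-0.3, -0.6, 1.0]
grip_width: 0.0853
grasp_force: 0.0
```

Emit:
arm_command(rows=[0, 0, 0, 0, 0, 0, 0, 0, 0, 0, 0, 0, 0, 0, 0, 0, 0, 0, 0, 0, 0, 0, 0, 0, 0, 0, 0, 0, 0, 0, 0, 0, 0, 0, 0, 0, 0, 0, 0, 0, 0, 0, 0, 0, 0, 0, 0, 0], jaw=-1)

```text
clock: 5.95
eef_pos: [0.5431, 0.1363, 0.0245]
eef_rot: [3.071, 0.66, 0.0]
wrist_force: [-0.8, -1.2, 6.4]
grip_width: 0.0299
grasp_force: 59.0
```

Emit:
arm_command(rows=[0, 0, -0.5, 0, 0, 0, 0, 0, -1, 0, 0, 0, 0, 0, -1, 0, 0, 0, 0, 0, -1, 0, 0, 0, 0, 0, -1, 0, 0, 0, -0.3, 1, 0, 0, 0, 0, -0.3, 1, 0, 0, 0, 0, -0.3, 1, 0, 0, 0, 0])

```text
clock: 6.75
eef_pos: [0.5513, 0.0736, 0.1151]
eef_rot: [-3.071, -0.661, -0.001]
wrist_force: [0.5, 0.1, -1.2]
grip_width: 0.0303
grasp_force: 59.3
```

Emit:
arm_command(rows=[-0.4, 1, 0, 0, 0, 0, -0.4, 1, 0, 0, 0, 0, -0.4, 1, 0, 0, 0, 0, -0.4, 1, 0, 0, 0, 0, -0.4, 1, 0, 0, 0, 0, -0.4, 1, 0, 0, 0, 0, -0.4, 1, 0, 0, 0, 0, -0.4, 1, 0, 0, 0, 0])

```text
clock: 7.55
eef_pos: [0.5586, -0.0987, 0.1149]
eef_rot: [-3.071, -0.661, -0.0]
wrist_force: [-0.1, 0.4, -0.1]
grip_width: 0.0299
grasp_force: 59.3
```

```bash
python3 - <<'E'
from h import *
c=cal('wrist'); im=arm.capture('wrist'); cv2.imwrite('pics/w3.png',im)
for t in ['cap','holder','stud']:
  for r in arm.look_for('wrist',t): print(t,round(r['p'],2),np.round(r['location'],4),proj(c,r['location']).round(0)[0])
go([.568,-.245,.1])
E
```

```text
cap 0.61 [ 0.5602 -0.0984  0.1431] [278. 307.]
cap 0.4 [0.5622 0.0419 0.0112] [ 97. 127.]
holder 0.91 [ 0.5467 -0.3325  0.005 ] [515. 325.]
holder 0.89 [ 0.6792 -0.2218  0.0085] [503. 130.]
holder 0.85 [ 0.571  -0.2469  0.009 ] [451. 268.]
stud 0.71 [0.5573 0.0434 0.0151] [ 90. 133.]
t 7.75 pos [ 0.5586 -0.0979  0.1147] yaw 24.2 tilt [ 0.  0. -1.] shift [-2.59  6.9   0.73]
```

View pics/w3.png

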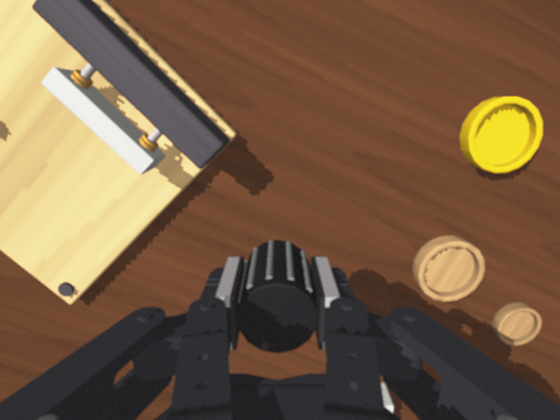

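The cap is held upright, its top at about (277,308). The large wooden cup's rim is centred near (449,268), the small one is at (517,324) and the yellow one at (501,135).

```bash
python3 - <<'E'
from h import *
c=cal('wrist'); P=ray(c,(449.5,268),.012); Q=ray(c,(277,308),.146); print(P,Q); go([P[0],P[1],.019]);
o,p,R=tool(); print('cap offset tool',(R.T@(Q-p))/.02)
t=cal('top'); print(ray(t,(413.8,209.5),.012))
E
```

```text
[ 0.57113384 -0.24246935  0.012     ] [ 0.5612624  -0.09660599  0.146     ]
t 7.75 pos [ 0.5586 -0.0979  0.1147] yaw 24.2 tilt [ 0.  0. -1.] shift [-2.4   6.85  4.78] 
cap offset tool [ 0.14811821 -0.00671331 -1.56665796]
[ 0.5657243  -0.24421496  0.012     ]
```

Emit:
arm_command(rows=[-0.4, 1, 0, 0, 0, 0, -0.4, 1, 0, 0, 0, 0, -0.4, 1, 0, 0, 0, 0, -0.4, 1, 0, 0, 0, 0, -0.4, 1, 0.5, 0, 0, 0, -0.4, 1, 0.5, 0, 0, 0, -0.1, 0.8, 0.5, 0, 0, 0, 0, 0, 0.5, 0, 0, 0])

```text
clock: 8.55
eef_pos: [0.5696, -0.2439, 0.0738]
eef_rot: [3.071, 0.658, 0.001]
wrist_force: [0.1, -0.3, -0.1]
grip_width: 0.0302
grasp_force: 59.3
```

```bash
python3 - <<'E'
from h import *
c=cal('wrist'); im=arm.capture('wrist'); cv2.imwrite('pics/w4.png',im)
for t in ['cap','holder']:
  for r in arm.look_for('wrist',t): print(t,round(r['p'],2),np.round(r['location'],4),proj(c,r['location']).round(0)[0])
go([.5695,-.244,.0185])
E
```

```text
cap 0.85 [ 0.5705 -0.2466  0.1027] [285. 312.]
holder 0.8 [ 0.5522 -0.3286  0.0073] [379. 295.]
holder 0.64 [ 0.6768 -0.2214  0.0076] [319.  45.]
holder 0.61 [ 0.5759 -0.242   0.0072] [278. 217.]
t 8.70 pos [ 0.569  -0.2409  0.0737] yaw 24.4 tilt [-0.001  0.001 -1.   ] shift [-0.04  0.16  2.76]
```

View pics/w4.png

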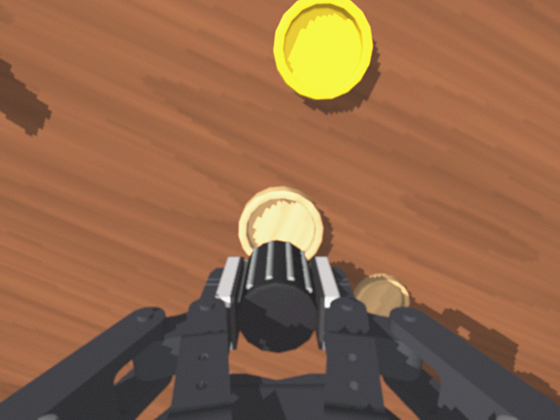

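The large cup lies directly behind the held cap. Its rim's left edge is at (239,228), its right edge at (323,228) and its far edge at (281,187).

```bash
python3 - <<'E'
from h import *
from scipy.optimize import least_squares
c=cal('wrist'); th=np.linspace(0,2*np.pi,90)
def f(p):
    q=proj(c,np.c_[p[0]+.027*np.cos(th),p[1]+.027*np.sin(th),0*th+.014]); return [q[:,0].min()-239,q[:,0].max()-323,q[:,1].min()-187]
s=least_squares(f,[.57,-.243]); print(s.x,s.fun)
o,p,R=tool(); Q=ray(c,(277,309),.105); print('cap',Q)
print('shift cap->holder',R.T@np.r_[s.x-Q[:2],0]/.02, p)
E
```

```text
[ 0.57052055 -0.24282388] [-1.18303219  1.18362431  0.08691075]
cap [ 0.57128765 -0.23976738  0.105     ]
shift cap->holder [-0.09796706  0.12340612 -0.00014908] [ 0.56902899 -0.24089932  0.0737051 ]
```

Emit:
arm_command(rows=[-0.1, 0.1, 0.5, 0, 0, 0, 0, 0, 0.6, 0, 0, 0, 0, 0, 0.6, 0, 0, 0, 0, 0, 0.5, 0, 0, 0, 0, 0, 0.3, 0, 0, 0, 0, 0, 0.25, 0, 0, 0, 0, 0, 0, 0, 0, 0, 0, 0, 0, 0, 0, 0])

```text
clock: 9.5
eef_pos: [0.5681, -0.2451, 0.0193]
eef_rot: [3.071, 0.661, 0.0]
wrist_force: [0.7, -0.1, -0.4]
grip_width: 0.03
grasp_force: 59.3
```

Emit:
arm_command(rows=[0, 0, 0, 0, 0, 0, 0, 0, 0, 0, 0, 0, 0, 0, 0, 0, 0, 0, 0, 0, 0, 0, 0, 0, 0, 0, 0, 0, 0, 0, 0, 0, 0, 0, 0, 0, 0, 0, 0, 0, 0, 0, 0, 0, 0, 0, 0, 0], jaw=1)

```text
clock: 10.3
eef_pos: [0.568, -0.2451, 0.0193]
eef_rot: [-3.071, -0.661, 0.0]
wrist_force: [-0.4, -0.0, 0.0]
grip_width: 0.0855
grasp_force: 0.0
```

Emit:
arm_command(rows=[0, 0, -0.5, 0, 0, 0, 0, 0, -1, 0, 0, 0, 0, 0, -1, 0, 0, 0, 0, 0, -1, 0, 0, 0, 0, 0, -1, 0, 0, 0, -0.9, -0.4, -0.5, 0, 0, 0, -0.9, -0.4, 0, 0, 0, 0, -0.9, -0.4, 0, 0, 0, 0])

```text
clock: 11.1
eef_pos: [0.5084, -0.2455, 0.1204]
eef_rot: [3.071, 0.661, 0.001]
wrist_force: [1.1, 0.0, -0.0]
grip_width: 0.0858
grasp_force: 0.0
```

```bash
python3 - <<'E'
from h import *
c=cal('wrist'); im=arm.capture('wrist'); cv2.imwrite('pics/w5.png',im)
for t in ['cap','holder','block']:
  for r in arm.look_for('wrist',t): print(t,round(r['p'],2),np.round(r['location'],4),proj(c,r['location']).round(0)[0])
go([.407,-.2525,.1],26)
E
```

```text
holder 0.98 [ 0.5489 -0.3326  0.0056] [400. 204.]
holder 0.83 [ 0.6522 -0.2338  0.0168] [352.   7.]
holder 0.55 [ 0.582  -0.2379  0.015 ] [310. 113.]
block 0.96 [ 0.419  -0.2544  0.0237] [241. 314.]
t 11.30 pos [ 0.5093 -0.2456  0.1201] yaw 24.3 tilt [ 0.001 -0.    -1.   ] shift [-4.8  -1.79  1.  ] az total -0.30
```

View pics/w5.png

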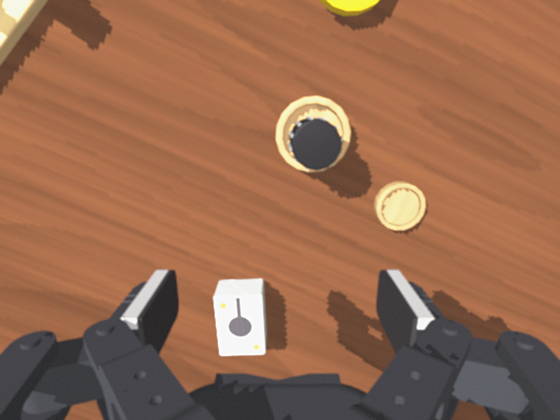

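The cap now stands in the large wooden cup at (315,143). The block's top face has corners at about (215,291), (263,288), (267,353) and (219,356).

```bash
python3 - <<'E'
from h import *
c=cal('wrist'); b=np.array([ray(c,a,.028) for a in [(215,291),(263,288),(267,353),(219,356)]])
a=lambda v:np.degrees(np.arctan2(v[1],v[0]))
m=b.mean(0); print(m,[np.linalg.norm(b[i]-b[i-1]).round(4) for i in range(4)],a(b[0]-b[3]),a(b[1]-b[2]),a(b[1]-b[0])+90,a(b[2]-b[3])+90)
im=cv2.imread('pics/w5.png')[270:365,200:280]; g=cv2.cvtColor(im,cv2.COLOR_BGR2GRAY); 
for i in range(0,95,8): print(g[i,::6])
go([m[0],m[1],.06],27)
E
```

```text
[ 0.414911   -0.25683335  0.028     ] [np.float64(0.0606), np.float64(0.0371), np.float64(0.0603), np.float64(0.0398)] 24.192228303504315 26.67432725408089 28.312716122958015 28.65026605314386
[128 123 123 127 130 128 133 134 129 124 125 135 132 127]
[129 131 130 127 129 136 138 145 155 181 210 127 119 127]
[128 127 130 245 242 241 244 241 242 242 241  81 120 129]
[121 119 129 244 244 245 245 246 247 246 248  75  80  84]
[121 119 122 247 248 247 218 248 247 247 249  78  77  77]
[122 119 114 247 247 247 246 249 247 247 248  86  79  77]
[132 129 121 248 247 249 144 137 252 247 248  92  82  78]
[131 129 130 248 247 134 140 139 134 248 247 101  79  80]
[132 127 125 252 247 250 138 135 251 247 247 112  78  77]
[119 128 128 246 247 247 247 247 247 247 247 102  83  81]
[124 122 118 160 247 247 247 247 247 247 247 129 124 120]
[114 120 125 125 122 120 115 118 122 123 124 121 122 127]
t 11.30 pos [ 0.5093 -0.2456  0.1201] yaw 24.3 tilt [ 0.001 -0.    -1.   ] shift [-4.53 -1.43  3.  ] az total -0.48
```

Emit:
arm_command(rows=[-0.95, -0.3, 0.5, 0, 0, -0.4, -0.95, -0.3, 0.5, 0, 0, 0, -0.95, -0.3, 0.5, 0, 0, 0, -0.95, -0.3, 0.5, 0, 0, 0, -0.9, -0.3, 0.5, 0, 0, 0, 0, 0, 0, 0, 0, 0, 0, 0, 0, 0, 0, 0, 0, 0, 0, 0, 0, 0])

```text
clock: 12.1
eef_pos: [0.4128, -0.2598, 0.0697]
eef_rot: [3.057, 0.723, 0.002]
wrist_force: [0.0, -0.8, -0.8]
grip_width: 0.0854
grasp_force: 0.0
```

```bash
python3 - <<'E'
from h import *
c=cal('wrist'); im=arm.capture('wrist'); cv2.imwrite('pics/w6.png',im)
for t in ['block']:
  for r in arm.look_for('wrist',t): print(t,round(r['p'],2),np.round(r['location'],4),proj(c,r['location']).round(0)[0])
m=(cv2.cvtColor(im,cv2.COLOR_BGR2GRAY)>225).astype(np.uint8); m[:, :190]=0; m[:,370:]=0
k,l,s,ce=cv2.connectedComponentsWithStats(m); i=1+np.argmax(s[1:,4]); print(s[i]); 
B=cv2.boxPoints(cv2.minAreaRect(np.argwhere(l==i)[:,::-1].astype(np.float32))); print(B.round(1).tolist())
b=np.array([ray(c,a,.028) for a in B]); a=lambda v:np.degrees(np.arctan2(v[1],v[0]))
print(b.mean(0),[np.linalg.norm(b[i]-b[i-1]).round(4) for i in range(4)],[a(b[i]-b[i-1]).round(1) for i in range(4)])
go([b.mean(0)[0],b.mean(0)[1],.001],26.5)
E
```

```text
block 0.69 [ 0.4139 -0.2562  0.0251] [272. 235.]
[ 237  186   68  100 5419]
[[237.0, 285.0], [237.0, 186.0], [304.0, 186.0], [304.0, 285.0]]
[ 0.41289366 -0.25549219  0.028     ] [np.float64(0.0402), np.float64(0.0608), np.float64(0.0367), np.float64(0.0608)] [np.float64(116.6), np.float64(24.6), np.float64(-63.4), np.float64(-152.1)]
t 12.20 pos [ 0.4124 -0.2597  0.0696] yaw 26.6 tilt [ 0.001 -0.    -1.   ] shift [ 0.11 -0.18  3.43] az total 0.02
```

View pics/w6.png

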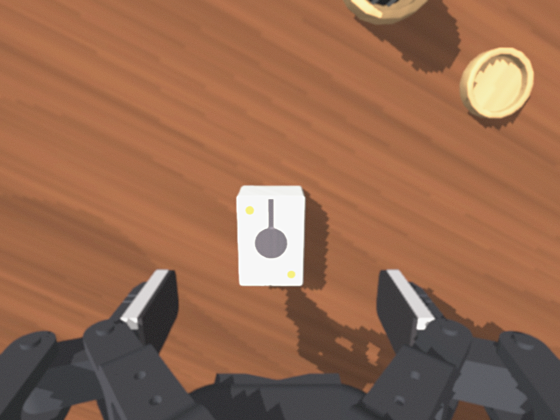

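The block is aligned with the tool, its top face spanning (237–304, 195–285). Next I go straight down and grip.

Emit:
arm_command(rows=[0, -0.15, 0.7, 0, 0, 0, 0, 0, 0.7, 0, 0, 0, 0, 0, 0.7, 0, 0, 0, 0, 0, 0.7, 0, 0, 0, 0, 0, 0.4, 0, 0, 0, 0, 0, 0.2, 0, 0, 0, 0, 0, 0, 0, 0, 0, 0, 0, 0, 0, 0, 0])

```text
clock: 13.0
eef_pos: [0.4103, -0.2573, 0.0017]
eef_rot: [3.057, 0.722, 0.001]
wrist_force: [0.8, 0.8, -0.1]
grip_width: 0.0855
grasp_force: 0.0
```

Emit:
arm_command(rows=[0, 0, 0, 0, 0, 0, 0, 0, 0, 0, 0, 0, 0, 0, 0, 0, 0, 0, 0, 0, 0, 0, 0, 0, 0, 0, 0, 0, 0, 0, 0, 0, 0, 0, 0, 0, 0, 0, 0, 0, 0, 0, 0, 0, 0, 0, 0, 0], jaw=-1)

```text
clock: 13.8
eef_pos: [0.41, -0.2573, 0.0017]
eef_rot: [3.057, 0.722, 0.0]
wrist_force: [-1.6, 1.2, 10.7]
grip_width: 0.0371
grasp_force: 60.2
```

```bash
python3 - <<'E'
from h import *
y=np.radians(-21.5);R=np.array([[np.cos(y),-np.sin(y)],[np.sin(y),np.cos(y)]])
F=np.array([.5375,.072]); 
for X in (-.02,-.03): q=F+R@[X,-.025]; print(q); go([q[0],q[1],.09],-21.5)
E
```

```text
[0.50972912 0.05606959]
t 13.80 pos [ 0.41   -0.2573  0.0017] yaw 26.6 tilt [ 0. -0. -1.] shift [ 11.47 -11.78  -4.42] az total 8.39
[0.50042494 0.0597346 ]
t 13.80 pos [ 0.41   -0.2573  0.0017] yaw 26.6 tilt [ 0. -0. -1.] shift [ 11.13 -12.15  -4.42] az total 8.39
```

Emit:
arm_command(rows=[0, 0, -0.5, 0, 0, 0, 0, 0, -1, 0, 0, 0, 0, 0, -1, 0, 0, 0, 0, 0, -1, 0, 0, 0, 0.9, -1, -1, 0, 0, 0, 0.9, -1, 0, 0, 0, 0, 0.9, -1, 0, 0, 0, 0, 0.9, -1, 0, 0, 0, 0])

```text
clock: 14.6
eef_pos: [0.4387, -0.1525, 0.092]
eef_rot: [3.057, 0.721, 0.001]
wrist_force: [0.9, -0.0, -2.4]
grip_width: 0.0372
grasp_force: 60.8
```

Emit:
arm_command(rows=[0.9, -1, 0, 0, 0, 0, 0.9, -1, 0, 0, 0, 0, 0.9, -1, 0, 0, 0, 0, 0.9, -1, 0, 0, 0, 0, 0.9, -1, 0, 0, 0, 0, 0.9, -1, 0, 0, 0, 0, 0.9, -1, 0, 0, 0, 0.7, 0.9, -1, 0, 0, 0, 0.7])

```text
clock: 15.4
eef_pos: [0.4976, 0.0546, 0.0918]
eef_rot: [-3.101, -0.502, 0.0]
wrist_force: [0.1, -0.5, -1.4]
grip_width: 0.0372
grasp_force: 60.8
```

Emit:
arm_command(rows=[0, 0, 0, 0, 0, 1, 0, 0, 0, 0, 0, 1, 0, 0, 0, 0, 0, 1, 0, 0, 0, 0, 0, 1, 0, 0, 0, 0, 0, 1, 0, 0, 0, 0, 0, 1, 0, 0, 0, 0, 0, 1, 0, 0, 0, 0, 0, 0])

```text
clock: 16.2
eef_pos: [0.4975, 0.0537, 0.0918]
eef_rot: [-3.086, 0.59, -0.0]
wrist_force: [-0.6, 0.3, -2.4]
grip_width: 0.0374
grasp_force: 60.7
```

```bash
python3 - <<'E'
from h import *
c=cal('wrist'); im=arm.capture('wrist'); cv2.imwrite('pics/w7.png',im)
for t in ['block','fence','holder','cap']:
  for r in arm.look_for('wrist',t): print(t,round(r['p'],2),np.round(r['location'],4),proj(c,r['location']).round(0)[0])
go([.5004,.0597,.017],-21.5)
E
```

```text
block 0.87 [0.5051 0.0516 0.1169] [275. 288.]
fence 0.66 [0.5759 0.0317 0.0374] [261.  94.]
t 16.45 pos [0.4976 0.0535 0.0914] yaw -21.5 tilt [ 0.  0. -1.] shift [ 0.02 -0.34  3.72] az total 0.01
```

View pics/w7.png

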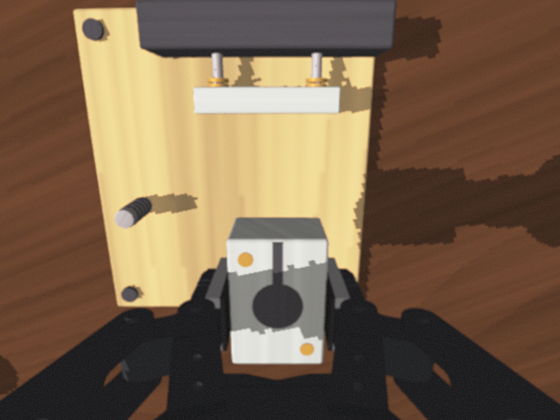

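The wrist view shows the fence top's front edge running from (194,113) to (340,112), and the block held square with its front top edge from (229,239) to (327,238). The stud is bare at (130,215).

```bash
python3 - <<'E'
from h import *
c=cal('wrist'); o,p,R=tool(); a=lambda v:np.degrees(np.arctan2(v[1],v[0]))+90
f=[ray(c,q,.039) for q in [(194,113.5),(340,112.5)]]; b=[ray(c,q,.118) for q in [(229,239),(327,238)]]
g=[ray(c,q,.118) for q in [(231.5,363.5),(324,361.5)]]
for n,e in (('fence',f),('blockfront',b),('blockrear',g)): print(n,np.mean(e,0),np.linalg.norm(e[1]-e[0]),'yaw',a(e[1]-e[0]),'tool xy(mm)',1e3*(R.T@(np.mean(e,0)-p)).round(4))
A=[ray(c,q,.012) for q in [(76,10),(118.5,306)]]; print('plate left edge',A,a(A[0]-A[1])-90)
y=np.radians(-21.5);RR=np.array([[np.cos(y),-np.sin(y)],[np.sin(y),np.cos(y)]])
print('fix origin',A[1][:2]-RR@[-.1,.09],A[0][:2]-RR@[.1,.09], 'fence exp',np.array([.5375,.072])+RR@[.04,-.025])
E
```

```text
fence [0.56550575 0.03255839 0.039     ] 0.07984050135929195 yaw -21.092379296581456 tool xy(mm) [70.9 -5.3 52.4]
blockfront [0.52404076 0.04262005 0.118     ] 0.03524232739723765 yaw -20.836551205918553 tool xy(mm) [ 28.6   0.5 -26.6]
blockrear [0.4735497  0.06252766 0.118     ] 0.03774573169214051 yaw -19.972751700896836 tool xy(mm) [-25.7   0.4 -26.6]
plate left edge [array([0.66040508, 0.11512526, 0.012     ]), array([0.47805399, 0.18767443, 0.012     ])] -21.6953510710335
fix origin [0.53811064 0.06728673] [0.53437821 0.06803781] fence exp [0.56555417 0.03407951]
```

Emit:
arm_command(rows=[0, -0.3, 0.6, 0, 0, 0, 0, 0, 0.8, 0, 0, 0, 0, 0, 0.8, 0, 0, 0, 0, 0, 0.8, 0, 0, 0, 0, 0, 0.5, 0, 0, 0, 0, 0, 0.3, 0, 0, 0, 0, 0, 0, 0, 0, 0, 0, 0, 0, 0, 0, 0])

```text
clock: 17.25
eef_pos: [0.5, 0.0592, 0.0154]
eef_rot: [-3.086, 0.587, -0.0]
wrist_force: [-0.1, -0.2, -1.9]
grip_width: 0.0369
grasp_force: 60.9
```

Emit:
arm_command(rows=[0, 0, 0.03, 0, 0, 0, 0, 0, 0.02, 0, 0, 0, 0, 0, 0, 0, 0, 0, 0, 0, 0, 0, 0, 0, 0, 0, 0, 0, 0, 0, 0, 0, 0, 0, 0, 0, 0, 0, 0, 0, 0, 0, 0, 0, 0, 0, 0, 0])

```text
clock: 18.05
eef_pos: [0.4998, 0.0591, 0.0143]
eef_rot: [-3.086, 0.587, 0.0]
wrist_force: [-0.0, -0.4, -2.4]
grip_width: 0.0368
grasp_force: 60.9
```

Emit:
arm_command(rows=[0.4, 0, 0, 0, 0, 0, 0.4, 0, 0, 0, 0, 0, 0.4, 0, 0, 0, 0, 0, 0.3, 0, 0, 0, 0, 0, 0.1, 0, 0, 0, 0, 0, 0, 0, 0.03, 0, 0, 0, 0, 0, 0, 0, 0, 0, 0, 0, 0, 0, 0, 0])

```text
clock: 18.85
eef_pos: [0.5295, 0.0474, 0.0137]
eef_rot: [-3.086, 0.587, -0.0]
wrist_force: [2.0, -0.8, 0.2]
grip_width: 0.0372
grasp_force: 60.9
```

Emit:
arm_command(rows=[0, 0, 0.03, 0, 0, 0, 0, 0, 0, 0, 0, 0, 0, 0, 0, 0, 0, 0, 0, 0, 0, 0, 0, 0, 0, 0, 0, 0, 0, 0, 0, 0, 0, 0, 0, 0, 0, 0, 0, 0, 0, 0, 0, 0, 0, 0, 0, 0])

```text
clock: 19.65
eef_pos: [0.5295, 0.0474, 0.0137]
eef_rot: [-3.086, 0.587, -0.0]
wrist_force: [-4.1, -1.6, 15.7]
grip_width: 0.0371
grasp_force: 63.0
```

```bash
python3 - <<'E'
from h import *
c=cal('wrist'); im=arm.capture('wrist'); cv2.imwrite('pics/w8.png',im)
go([.53,.05,.0137],-21.5); o,p,R=tool(); print((R.T@np.array(o['wrist_force'])).round(1))
E
```

```text
t 19.70 pos [0.5295 0.0474 0.0137] yaw -21.6 tilt [ 0.  0. -1.] shift [-0.03 -0.13  0.  ] az total -0.01
[ -3.3   2.  -15.6]
```

View pics/w8.png

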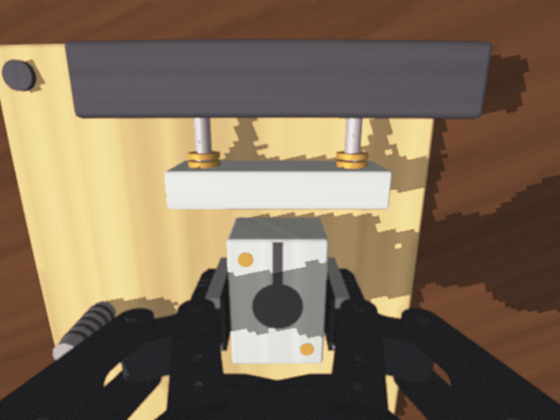

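The block is centred on the fence: both midpoints are at column 278. The gap is about 10 mm and the block touches the plate. I'll ease the downward load and close up.

Emit:
arm_command(rows=[0, 0, -0.02, 0, 0, 0, 0.1, 0, 0, 0, 0, 0, 0.1, 0, 0, 0, 0, 0, 0.1, 0, 0, 0, 0, 0, 0.1, 0, 0, 0, 0, 0, 0, 0, 0, 0, 0, 0, 0, 0, 0, 0, 0, 0, 0, 0, 0, 0, 0, 0])

```text
clock: 20.5
eef_pos: [0.5361, 0.0451, 0.0137]
eef_rot: [-3.086, 0.586, 0.003]
wrist_force: [-7.5, 2.5, 14.2]
grip_width: 0.0371
grasp_force: 62.9
```

```bash
cat > s.py <<'E'
from h import *
v=[];c=cal('wrist')
for _ in range(4):
    im=arm.capture('wrist'); o,p,R=tool(); v.append(np.r_[R.T@np.array(o['wrist_force']),R.T@p*1e3])
cv2.imwrite('pics/last.png',im); go([.5,.05,.0137],-21.5); print(np.mean(v,0).round(2))
E
python3 s.py
```

```text
t 20.70 pos [0.5361 0.0451 0.0138] yaw -21.5 tilt [-0.002  0.    -1.   ] shift [-1.77  0.44  0.01] az total -0.00
[-8.1200e+00  1.8000e-01 -1.3490e+01  4.8220e+02 -2.3855e+02 -1.4550e+01]
```

Emit:
arm_command(rows=[0, 0, -0.02, 0, 0, 0, 0, 0, 0, 0, 0, 0, 0, 0, 0, 0, 0, 0, 0, 0, 0, 0, 0, 0, 0, 0, 0, 0, 0, 0, 0, 0, 0, 0, 0, 0, 0, 0, 0, 0, 0, 0, 0, 0, 0, 0, 0, 0])

```text
clock: 21.5
eef_pos: [0.537, 0.0444, 0.0139]
eef_rot: [3.086, -0.587, -0.0]
wrist_force: [0.4, -0.2, -1.6]
grip_width: 0.0369
grasp_force: 60.9
```

```bash
python3 s.py
```

```text
t 21.70 pos [0.537  0.0444 0.0139] yaw -21.6 tilt [-0.  0. -1.] shift [-1.82  0.42  0.01] az total -0.01
[ 2.8000e-01  1.0000e-02  1.8100e+00  4.8314e+02 -2.3862e+02 -1.3900e+01]
```

Emit:
arm_command(rows=[0.1, 0, 0, 0, 0, 0, 0.1, 0, 0, 0, 0, 0, 0.1, 0, 0, 0, 0, 0, 0, 0, 0, 0, 0, 0, 0, 0, 0, 0, 0, 0, 0, 0, 0, 0, 0, 0, 0, 0, 0, 0, 0, 0, 0, 0, 0, 0, 0, 0])

```text
clock: 22.5
eef_pos: [0.5425, 0.0423, 0.0138]
eef_rot: [3.086, -0.587, -0.0]
wrist_force: [-2.1, 1.5, -2.3]
grip_width: 0.037
grasp_force: 60.9
```

```bash
python3 s.py
```

```text
t 22.70 pos [0.5425 0.0422 0.0139] yaw -21.6 tilt [-0.  0. -1.] shift [-2.12  0.42  0.01] az total -0.01
[-2.8300e+00 -3.9000e-01  2.4900e+00  4.8906e+02 -2.3862e+02 -1.3940e+01]
```

Emit:
arm_command(rows=[0.1, 0, 0, 0, 0, 0, 0.1, 0, 0, 0, 0, 0, 0.03, 0, 0, 0, 0, 0, 0, 0, 0, 0, 0, 0, 0, 0, 0, 0, 0, 0, 0, 0, 0, 0, 0, 0, 0, 0, 0, 0, 0, 0, 0, 0, 0, 0, 0, 0])

```text
clock: 23.5
eef_pos: [0.5465, 0.0407, 0.0138]
eef_rot: [3.086, -0.587, -0.001]
wrist_force: [-5.4, 3.2, 1.0]
grip_width: 0.0372
grasp_force: 60.9
```

```bash
python3 s.py
```

```text
t 23.70 pos [0.5466 0.0407 0.0138] yaw -21.5 tilt [-0.001  0.    -1.   ] shift [-2.34  0.42  0.01] az total -0.01
[-6.6100e+00 -3.6000e-01 -5.7000e-01  4.9340e+02 -2.3855e+02 -1.4330e+01]
```

Emit:
arm_command(rows=[0, 0, 0.005, 0, 0, 0, 0, 0, 0, 0, 0, 0, 0, 0, 0, 0, 0, 0, 0, 0, 0, 0, 0, 0, 0, 0, 0, 0, 0, 0, 0, 0, 0, 0, 0, 0, 0, 0, 0, 0, 0, 0, 0, 0, 0, 0, 0, 0])

```text
clock: 24.5
eef_pos: [0.5466, 0.0407, 0.0138]
eef_rot: [3.086, -0.587, -0.001]
wrist_force: [-5.7, 3.2, 1.5]
grip_width: 0.037
grasp_force: 61.0
```

```bash
python3 s.py
```

```text
t 24.70 pos [0.5466 0.0406 0.0138] yaw -21.5 tilt [-0.001  0.    -1.   ] shift [-2.34  0.42  0.01] az total -0.01
[  -6.24   -0.72   -1.09  493.43 -238.54  -14.24]
```

Emit:
arm_command(rows=[0.025, 0, 0, 0, 0, 0, 0, 0, 0, 0, 0, 0, 0, 0, 0, 0, 0, 0, 0, 0, 0, 0, 0, 0, 0, 0, 0, 0, 0, 0, 0, 0, 0, 0, 0, 0, 0, 0, 0, 0, 0, 0, 0, 0, 0, 0, 0, 0])

```text
clock: 25.5
eef_pos: [0.547, 0.0405, 0.0138]
eef_rot: [3.086, -0.587, -0.001]
wrist_force: [-5.4, 2.4, 1.4]
grip_width: 0.0372
grasp_force: 61.0
```

```bash
python3 s.py
```

```text
t 25.70 pos [0.547  0.0405 0.0138] yaw -21.5 tilt [-0.001  0.    -1.   ] shift [-2.36  0.42  0.01] az total -0.01
[-6.6500e+00 -2.4000e-01 -1.2300e+00  4.9387e+02 -2.3852e+02 -1.4290e+01]
```

View pics/last.png

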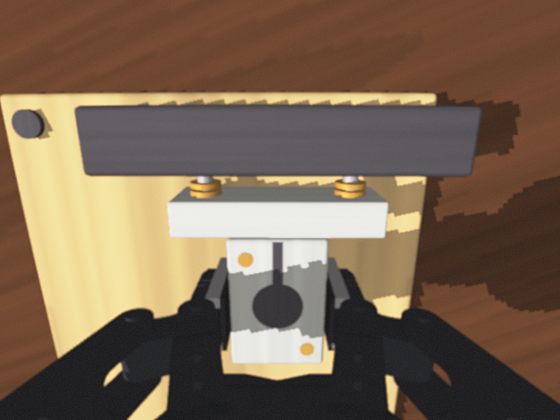

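The block's end sits flush and centred on the bar: the bar's front edge is at row 237, columns 169–387, and the block spans columns 229–327. A check of the displacement against the backstop (front edge at row 176) follows.

```bash
python3 - <<'E'
from h import *
c=cal('wrist'); o,p,R=tool()
def x(c,u,v,z): return (R.T@ray(c,(u,v),z))[0]*1e3
print('now gap front-backstop', x(c,278,175.5,.046)-x(c,278,237.5,.039))
K,d,T=c; T2=T.copy(); T2[:3,3]+=np.array([.5295,.0474,.0137])-p; c2=(K,d,T2)
print('rest gap (should be 32)', x(c2,278,117.5,.046)-x(c2,278,208.5,.039))
E
```

```text
now gap front-backstop 24.191993622544942
rest gap (should be 32) 31.315480052449516
```

```bash
python3 -c "
from rig import arm
print(arm.finish_job())"
```

```text
the job is handed in; nothing more can be done
None
```

The job is handed in at about 26 s: the cap stands mouth down and released in the large wooden cup, and the block is held flat, pressing the middle of the fence bar with about 7 N. The bar is pushed back about 7–8 mm, and the mallet, strap and jar were not touched.

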